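Weigh a consignment of three cartons

TASK

First take the weighed mailing tube off the scale and lay it on the floor of the grey crate, alongside the tube already there. Then put the three long cartons on the scale together as one neat stack, largest at the bottom in the middle of the platform, then the middle-sized, then the smallest, each lying flat, centred on the one below and lengthwise in line with it. Set things down rather than drop them, and leave everything else where it is.

Things in the scene. Friction and masses are not known exactly. Their poses are not given: they have to be found in the camera images.
- tube_weighed_mid (a point): centre (on its axis, half-way along) of the mailing tube that lies on the scale: brown cardboard tube 46 mm in diameter with white 50 mm square caps on its ends so that it does not roll, 230 mm long over the caps, about 140 g. The centre is 25 mm above what it lies on. x along the tube (turned any way on the platform), z up
- carton_large_mid (a point): centre (half-way up) of the largest of three long brown cartons, a plain taped box with a white label on top, 170 long x 68 wide x 54 mm high, about 450 g. Lies flat on the bench, turned any way. x along its length, y across its width (grip across the width, fingers along y), z up
- carton_medium_mid (a point): centre (half-way up) of the middle-sized of three long brown cartons, a plain taped box with a white label on top, 130 long x 62 wide x 50 mm high, about 300 g. Lies flat on the bench, turned any way. x along its length, y across its width (grip across the width, fingers along y), z up
- carton_small_mid (a point): centre (half-way up) of the smallest of three long brown cartons, a plain taped box with a white label on top, 90 long x 56 wide x 46 mm high, about 200 g. Lies flat on the bench, turned any way. x along its length, y across its width (grip across the width, fingers along y), z up
- platform (a point): centre of the top face of the bench scale's steel platform, 230 (along x) x 205 mm (along y), 55 mm above the bench; the scale's display panel is on its -x side and is lower than the platform. The scale is fixed. It stands to the robot's left or right, the crate on the other side. z up
- crate: the small grey outgoing mail crate, open on top, fixed: 300 (x) x 200 (y) x 70 mm high outside, walls and floor 6 mm thick. Origin at the centre of its underside; x along its long side, z up. One tube already lies along its +y wall; the free room is towards -y
- tube_done_mid (a point): centre of the other mailing tube, the same as the first, which already lies in the crate along its +y wall, its axis 58 to 64 mm off the crate's centre line; to be left there. x along the tube
- tape_roll: roll of brown packing tape lying flat, 100 mm in diameter, 49 mm high; origin at the centre of its underside; not to be disturbed
- cube_carton: another customer's cube-shaped carton, 70 x 70 x 60 mm high; origin at the centre of its underside; not to be disturbed

How it is judged:
By the outcome, as a careful person would: the job done as asked, in the order asked, and still so for the second after the job is handed in, with the robot touching nothing.
It also fails if it takes over 115 s, if anything falls off the work surface, if the arm or the gripper's body presses on something with over 40 N, if the wrist force passes 120 N, or if a joint passes its speed limit or range.

ROBOT

A 6-joint arm with a two-finger parallel gripper is mounted at the origin on the work surface. World frame = base frame: x ahead of the robot, y to its left, z up, the work surface at z = 0. Lengths are in m, angles in rad, forces in N, time in s.
With the tool pointing down it reaches from about 0.35 to 0.725 m from the base axis. Payload 4.3 kg.
Tool frame: the origin (TCP) lies midway between the tips of the shut fingers; the grasp point (between the pads) lies manip.hold_point_z behind it (manip.hold_point_z is the distance from the TCP to the grasp point, in m); z points along the fingers, x is the direction in which the jaws open and shut, and the axes are right-handed (so a half turn about z gives the same grasp; the last joint's range is limited). The gripper opens to 85 mm and grips with 20 to 120 N. Pads are 22 mm wide; open, the fingers measure 114 mm over their backs; the gripper's body (76 mm by 85 mm) begins 54 mm behind the grasp point. The pads swing forward as they close: fully open they stand 13 mm farther back than shut.
Start: joints at [-1.417, 0.377, 0.081, 1.274, 0, 1.46], TCP at [0.15, -0.555, 0.231] pointing down, gripper open.
Joint ranges: [-2.72, 2.72], [-0.84, 1.66], [-1.02, 1.22], [-1.77, 2.12], [-1.37, 1.28], [-3.14, 3.14]. Speed limits (rad/s): [2.57, 2.57, 3.14, 3.14, 3.14, 3.14].

INTERFACE

Orientations are given as a unit quaternion [x, y, z, w].
In Python, from cell import manip gives the robot as it stands.
- The arm moves only by the tool carry_out, never from a script. Its argument "motion" is a list of rows, each a list of 7 numbers: the shift along the tool's x, y, z in m, then the turn, a rotation vector about the tool's x, y, z in rad, then the closure, from -1 (fully open) to 1 (shut). In form: [[dx, dy, dz, rx, ry, rz, jaw], ...]. A call has 1 to 8 rows; each row is the pose to reach, as a shift and turn from the pose measured when the call began, along the tool's axes at that moment; what a row does not reach only later rows make up. A row lasts 1/8 s, in which the tool goes at most 62.5 mm and 10.7 degrees, less where a joint would pass 70% of its speed; a pose out of reach is approached as far as the arm can. A call with a gripper value outside its range is refused whole. The fingers move at their own pace and stop on an object; "grip_force" is the grip in N (left out, the last holds). Time passes only in rows, so rows that repeat a pose let the fingers close. It gives the time, the measured TCP pose, the force and the opening at its end, in the units of the state.
- manip.observe(): the state, without advancing time (a new reading comes with each control period).
- manip.grab_frame(name): name is "scene" or "side" or "wrist"; returns (picture, depth): 384x512x3 uint8, red, green, blue; 384x512 float32, m along the optical axis (not along the pixel's ray), 0 where there is no reading.
- manip.calibration(name): a dict with "K" (3x3 intrinsics, pixels), "extrinsics" (4x4, takes a point from world to camera coordinates); the wrist camera has in their place "mount" (4x4, takes a point from camera to tool coordinates, whose origin is the TCP and whose axes are the tool frame's). Camera axes: x right, y down, z forward; pixel columns grow to the right and rows downward; lengths in m; the calibration is good to about 2 mm. The wrist camera is an equidistant fisheye: a pixel r from the principal point sees the ray r / f radians off the axis. A picture is of the moment at which its call begins: read the wrist's pose just before it. calibration takes no time and is no camera call.
- manip.hand_in(): hands the job in, once; it reports no verdict.
The state is a dict: "time_s": time; "joints": joint angles; "joint_velocities": joint speeds; "effort": joint torques, N m; "position": TCP position; "ee_rot": TCP orientation; "contact_force": force on the tool from outside, world axes, zero at the start; "wrist_torque": the same for the moment, N m; "opening": opening from 0.0 (shut) to 1.0 (fully open).
Only numpy, scipy, OpenCV 4.12 (cv2) and the standard library are available. Lean on these libraries where they do the work, as an engineer would, in place of code of your own. Each camera call takes 0.05 s, during which the arm holds its last target. There are 200 camera calls.

## Working session

There is one attempt and no reset: what is moved stays moved. The work goes in short steps, Python scripts to look and compute and a tool call to move; the robot and the scene stay as the last step left them, time stands still between calls to the robot, and variables do not carry over. Pictures are saved under pics/ and viewed, about 12 in all and at most 16, crops included, and the job is handed in when it is done.

Besides the shell and the picture viewer there is one more tool, called after ">>>" as name(argument=value, ...) on one line, values as JSON. carry_out: Moves the arm, as the interface text tells. Its arguments: {"type":"object","properties":{"motion":{"type":"array"},"grip_force":{"type":"number"}},"required":["motion"]}

```bash
ls; mkdir -p pics
python3 - <<'E'
from cell import manip
import cv2,numpy as np
s=manip.observe();print({k:np.round(v,3).tolist() for k,v in s.items()},manip.hold_point_z)
for n in ("scene","side"):
    p,d=manip.grab_frame(n);c=manip.calibration(n)
    cv2.imwrite(f"pics/{n}0.png",p[:,:,::-1]);np.savez(f"{n}0.npz",p=p,d=d,K=c["K"],E=c["extrinsics"])
    print(n,np.round(c["K"],1).tolist(),np.round(c["extrinsics"],3).tolist(),d.min(),d.max())
print(manip.calibration("wrist"))
E
```

```text
pics
{'time_s': 0.0, 'joints': [-1.417, 0.378, 0.08, 1.274, 0.0, 1.46], 'joint_velocities': [-0.002, 0.001, 0.001, -0.0, -0.004, -0.001], 'effort': [-0.0, -46.36, 26.988, 0.021, -0.0, 0.0], 'position': [0.15, -0.554, 0.23], 'ee_rot': [0.794, -0.608, -0.001, -0.001], 'contact_force': [-0.311, 0.459, -0.199], 'wrist_torque': [-0.029, 0.026, 0.024], 'opening': 1.004} 0.0187
scene [[497.8, 0.0, 260.3], [0.0, 497.8, 196.0], [0.0, 0.0, 1.0]] [[0.882, 0.471, 0.015, -0.504], [0.308, -0.553, -0.774, -0.101], [-0.356, 0.688, -0.633, 1.66], [0.0, 0.0, 0.0, 1.0]] 0.0 3.9782138
side [[451.3, 0.0, 252.0], [0.0, 451.3, 188.1], [0.0, 0.0, 1.0]] [[0.977, -0.214, -0.014, -0.522], [-0.113, -0.457, -0.882, 0.156], [0.183, 0.863, -0.471, 1.045], [0.0, 0.0, 0.0, 1.0]] 0.0 3.5270953
{'K': array([[297.31863964,   0.        , 253.25496987],
       [  0.        , 297.31863964, 201.679544  ],
       [  0.        ,   0.        ,   1.        ]]), 'mount': array([[ 9.99999445e-01,  1.00614615e-03,  3.11746695e-04,
        -1.07615187e-03],
       [-1.05318676e-03,  9.60040942e-01,  2.79857608e-01,
        -7.02162818e-02],
       [-1.77119365e-05, -2.79857781e-01,  9.60041469e-01,
        -1.42602215e-01],
       [ 0.00000000e+00,  0.00000000e+00,  0.00000000e+00,
         1.00000000e+00]])}
```

View pics/scene0.png

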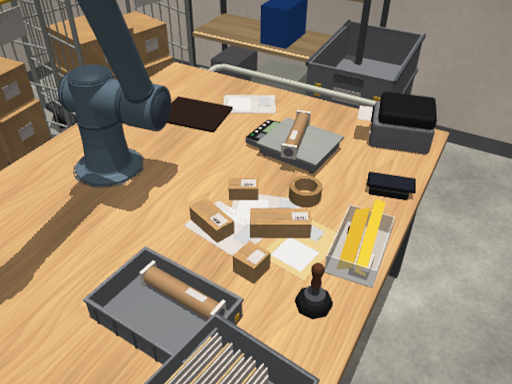

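View pics/side0.png

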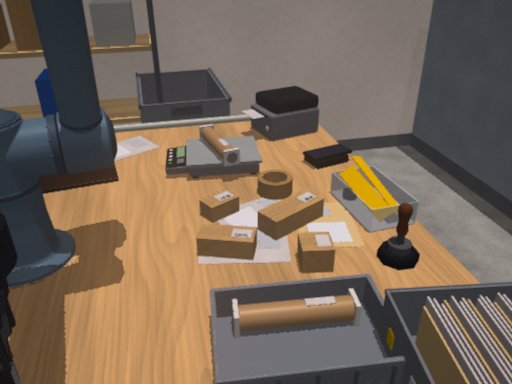

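The scene shows the scale at (300,145) with the tube on it, and the cartons at (243,188), (212,219) and (280,222). The cube is at (251,261), the tape at (305,192) and the crate at (165,300). The side view agrees. Next I project the depth to a top-down height map.

```bash
cat > h.py <<'E'
import cv2,numpy as np
def world(n):
    z=np.load(n+"0.npz");p,d,K,E=z["p"],z["d"],z["K"],z["E"]
    v,u=np.mgrid[:384,:512];X=np.stack([(u-K[0,2])/K[0,0]*d,(v-K[1,2])/K[1,1]*d,d],-1)
    return p,d,(X-E[:3,3])@E[:3,:3]
def rect(pts):
    (c,s,a)=cv2.minAreaRect((pts*1000).astype(np.float32)); 
    if s[0]<s[1]: s=s[::-1];a+=90
    return np.round(np.array(c),1),np.round(s,1),round((a+90)%180-90,1)
E
python3 - <<'E'
from h import *
for n in("scene","side"):
    p,d,W=world(n)
    ok=(d>0)&(W[...,0]>0.2)&(W[...,0]<.8)&(abs(W[...,1])<.7)
    m=(ok&(W[...,2]>0.02)).astype(np.uint8)
    k,l,st,_=cv2.connectedComponentsWithStats(m)
    print(n,'bench',np.median(W[ok&(abs(W[...,2])<.02)][:,2]))
    for i in range(1,k):
        if st[i,4]<150: continue
        P=W[l==i];zt=np.percentile(P[:,2],95);T=P[P[:,2]>zt-.006]
        print(st[i],'top',round(zt,3),len(T),'rect',*rect(T[:,:2]))
    # top view
    img=np.zeros((700,350,3),np.uint8);q=W[ok];r=np.int32((.9-q[:,0])*0);
    a=np.int32((q[:,0]-.15)*500).clip(0,349);b=np.int32((q[:,1]+.7)*500).clip(0,699)
    o=np.argsort(q[:,2]);img[b[o],a[o]]=p[ok][o][:,::-1];cv2.imwrite(f"pics/top_{n}.png",img)
a=[cv2.imread(f"pics/top_{n}.png") for n in("scene","side")]
cv2.imwrite("pics/top.png",cv2.resize(np.hstack(a),(600,600)))
E
```

```text
scene bench 0.0022749180169350522
[  83    0   89  131 3789] top 0.6 272 rect [ 223.3 -118.7] [82.  26.9] 72.1
[ 358   91   53   55 1615] top 0.149 472 rect [753.3 621. ] [156.7  93.4] -89.1
[ 246  109   98   63 3283] top 0.104 397 rect [508.6 374.3] [239.4  49.8] -77.2
[289 175  34  29 669] top 0.053 290 rect [639.  164.6] [99.9 97.6] -55.0
[229 177  30  20 548] top 0.051 335 rect [466.6  85.9] [89.6 60.5] 30.3
[ 189  198   46   40 1019] top 0.055 667 rect [458.  -85.8] [133.8  64.8] -20.5
[ 250  208   62   27 1546] top 0.059 950 rect [636.1  -5.8] [168.9  72.6] 28.9
[233 241  38  38 959] top 0.064 567 rect [ 638.8 -179.3] [73.7 73.2] -8.7
[   83   246   179   138 10508] top 0.132 1419 rect [ 746.9 -539. ] [139.2  99.5] 82.0
side bench -0.0013723787249112517
[  57    0   61  169 3335] top 0.543 260 rect [ 219.9 -109.1] [59.8 14.9] 53.7
[ 242   89   50   48 1611] top 0.143 298 rect [764.6 620.7] [153.8  93.9] -78.9
[ 166  124   97   50 3140] top 0.099 352 rect [508.5 368.5] [232.3  52.2] -77.9
[258 170  35  24 664] top 0.047 290 rect [637.4 164.1] [102.2  97.5] -88.7
[331 172  20  32 262] top 0.062 53 rect [796.5  69.1] [110.4   6.3] -89.1
[200 190  40  26 667] top 0.046 408 rect [465.2  84.5] [92.7 61. ] 29.5
[ 258  190   67   44 1626] top 0.054 1003 rect [635.1  -6.4] [173.1  71.9] 28.4
[ 197  224   60   30 1455] top 0.05 937 rect [457.5 -86. ] [130.9  66.4] -20.2
[ 298  232   38   35 1133] top 0.06 658 rect [ 638.3 -180. ] [73.2 70.6] 80.6
[  210   274   302   110 20784] top 0.129 3232 rect [ 743.7 -552.5] [163.2 100.8] 80.9
```

View pics/top.png

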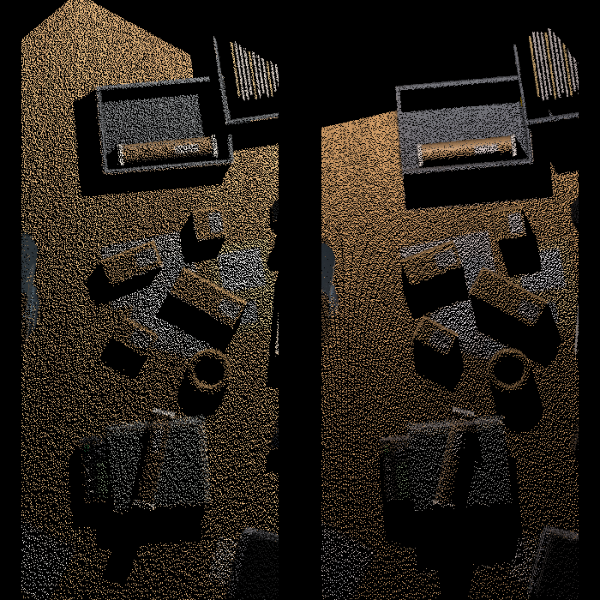

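Run:
```python
from h import *
for n,b in(("scene",.0022),("side",-.0014)):
    p,d,W=world(n);W=W.copy();W[...,2]-=b;x,y,z=W[...,0],W[...,1],W[...,2]
    def reg(x0,x1,y0,y1,z0,z1,nm):
        m=(d>0)&(x>x0)&(x<x1)&(y>y0)&(y<y1)&(z>z0)&(z<z1);P=W[m]
        lo,hi=np.percentile(P[:,0],[1,99]),np.percentile(P[:,1],[1,99])
        print(n,nm,len(P),'z',np.round(np.median(P[:,2]),4),*rect(P[:,:2]),'x',np.round(lo,3),'y',np.round(hi,3))
    reg(.3,.75,.2,.55,.050,.060,'plat'); reg(.3,.75,.2,.55,.02,.045,'lower')
    reg(.3,.66,-.6,-.25,.064,.076,'rim'); reg(.34,.62,-.55,-.33,.0,.012,'floor')
    reg(.36,.62,-.43,-.33,.045,.060,'tubedone')
    reg(.36,.62,.2,.5,.098,.112,'tube top');reg(.36,.62,.2,.5,.066,.112,'tube all')
    # perspective of crate rim edges by row
    m=(d>0)&(x>.3)&(x<.67)&(y>-.6)&(y<-.25)&(z>.066)&(z<.074);P=W[m]
    for ax,nm in((0,'x'),(1,'y')):
        h,e=np.histogram(P[:,ax],bins=np.arange(P[:,ax].min(),P[:,ax].max()+.004,.004));i=np.argsort(h)[-5:];print(nm,[(round(e[j]+.002,3),int(h[j])) for j in sorted(i)])
```

```text
scene plat 1773 z 0.0552 [547.9 402.7] [363.6 329.1] 77.1 x [0.404 0.726] y [0.262 0.539]
scene lower 725 z 0.0344 [524.8 416.9] [368.8 366. ] 74.4 x [0.341 0.747] y [0.201 0.543]
scene rim 1309 z 0.0688 [ 523.7 -437. ] [295.  269.3] -5.1 x [0.377 0.658] y [-0.573 -0.297]
scene floor 4626 z 0.005 [ 480.2 -453.3] [268.8 220.6] -6.9 x [0.352 0.615] y [-0.546 -0.353]
scene tubedone 1033 z 0.0517 [ 502.5 -380. ] [234.4  99.7] 0.1 x [0.388 0.617] y [-0.424 -0.332]
scene tube top 323 z 0.1016 [508.3 374.2] [239.4  49.1] -77.2 x [0.467 0.553] y [0.256 0.486]
scene tube all 672 z 0.0976 [507.9 373. ] [241.4  51.1] -77.5 x [0.465 0.555] y [0.254 0.486]
x [(np.float64(0.379), 38), (np.float64(0.383), 61), (np.float64(0.387), 67), (np.float64(0.391), 80), (np.float64(0.395), 50)]
y [(np.float64(-0.514), 72), (np.float64(-0.51), 94), (np.float64(-0.506), 94), (np.float64(-0.502), 75), (np.float64(-0.314), 87)]
side plat 1425 z 0.0544 [578.5 391.7] [390.4 252.4] 10.2 x [0.406 0.729] y [0.26  0.535]
side lower 999 z 0.0355 [527.5 414.7] [362.9 362.9] 74.7 x [0.34  0.744] y [0.201 0.542]
side rim 2767 z 0.0692 [ 523.7 -427.9] [288.6 251.2] -5.0 x [0.376 0.658] y [-0.552 -0.297]
side floor 6002 z 0.0054 [ 479.7 -391.2] [286.3 113.9] -4.0 x [0.346 0.617] y [-0.451 -0.336]
side tubedone 1532 z 0.0517 [ 522.6 -350.8] [196.5  38.5] -4.1 x [0.425 0.618] y [-0.373 -0.332]
side tube top 266 z 0.1008 [508.5 368.5] [232.3  52.2] -77.9 x [0.464 0.553] y [0.256 0.481]
side tube all 707 z 0.0943 [508.8 367.4] [234.5  52.2] -77.9 x [0.463 0.554] y [0.253 0.48 ]
x [(np.float64(0.379), 104), (np.float64(0.383), 145), (np.float64(0.387), 130), (np.float64(0.391), 107), (np.float64(0.395), 68)]
y [(np.float64(-0.515), 181), (np.float64(-0.511), 195), (np.float64(-0.507), 206), (np.float64(-0.503), 208), (np.float64(-0.499), 208)]
```

Run:
```python
from h import *
for n,b in(("scene",.0022),("side",-.0014)):
    p,d,W=world(n);W=W.copy();W[...,2]-=b;x,y,z=W[...,0],W[...,1],W[...,2]
    img=np.zeros((900,500),np.uint8) # 1mm grid x .25.., y -.65..
    def comp(m,pick,nm):
        g=np.zeros((1400,600),np.uint8);P=W[m]
        g[np.int32((P[:,1]+.7)*1000),np.int32((P[:,0]-.25)*1000)]=1
        g=cv2.morphologyEx(g,cv2.MORPH_CLOSE,np.ones((9,9)))
        k,l,st,c=cv2.connectedComponentsWithStats(g)
        for i in range(1,k):
            if st[i,4]<800: continue
            yy,xx=np.nonzero(l==i);print(n,nm,st[i,4],*rect(np.c_[xx/1000+.25,yy/1000-.7]))
    B=(d>0)&(x>.26)&(x<.8)&(y>-.65)&(y<.6)
    comp(B&(y>.2)&(z>.051)&(z<.0585)&(x<.66)&(y<.52),0,'plat')
    for nm,c,dr in(('yfar',-.31,0),('ynear',-.51,0),('xnear',.36,1),('xfar',.64,1)):
        # points at rim top, excluding organizer
        m=B&(z>.0665)&(z<.0725)&(y<-.25)&(y>-.56)&(x<.66)
        P=W[m]
        ang=np.radians(-4);u=(P[:,0]*np.cos(ang)+P[:,1]*np.sin(ang));v=(-P[:,0]*np.sin(ang)+P[:,1]*np.cos(ang))
        q,t=(u,v) if dr==0 else (v,u)
        h,e=np.histogram(t,bins=np.arange(-1,1,.003));
        if nm in('yfar','xnear'): print(n,dr,[(round(e[i],3),int(h[i])) for i in np.nonzero(h>25)[0]])
```

```text
scene plat 18669 [567.3 378.6] [211.9 138.2] 84.5
scene plat 10236 [433.2 388.3] [214.8  89.2] -85.0
scene 0 [(np.float64(-0.475), 77), (np.float64(-0.472), 128), (np.float64(-0.469), 126), (np.float64(-0.466), 101), (np.float64(-0.28), 26), (np.float64(-0.277), 82), (np.float64(-0.274), 96), (np.float64(-0.271), 84), (np.float64(-0.268), 61)]
scene 1 [(np.float64(0.407), 44), (np.float64(0.41), 68), (np.float64(0.413), 71), (np.float64(0.416), 82)]
side plat 11378 [601.1 376. ] [214.9 102.1] -84.6
side plat 13493 [463.1 383.2] [208.2 111.9] 83.8
side 0 [(np.float64(-0.478), 47), (np.float64(-0.475), 283), (np.float64(-0.472), 349), (np.float64(-0.469), 324), (np.float64(-0.466), 191), (np.float64(-0.463), 41), (np.float64(-0.28), 81), (np.float64(-0.277), 185), (np.float64(-0.274), 160), (np.float64(-0.271), 145), (np.float64(-0.268), 61)]
side 1 [(np.float64(0.407), 108), (np.float64(0.41), 178), (np.float64(0.413), 175), (np.float64(0.416), 82), (np.float64(0.692), 45)]
```

```bash
cat > t.py <<'E'
# usage: t.py x y z yaw_deg [...]: shifts/turns from the present pose (tool axes), tool down
import sys,numpy as np
from scipy.spatial.transform import Rotation as R
from cell import manip
s=manip.observe();r0=R.from_quat(s["ee_rot"]);p=np.array(s["position"])
ax=r0.as_matrix()[:,0];print("t",round(s["time_s"],2),"pos",p.round(4),"yaw",round(np.degrees(np.arctan2(ax[1],ax[0])),2),"open",round(float(s["opening"]),3),"F",np.round(s["contact_force"],1),"j",np.round(s["joints"],2))
a=list(map(float,sys.argv[1:]))
for i in range(0,len(a),4):
    x,y,z,w=a[i:i+4];c,n=np.cos(np.radians(w)),np.sin(np.radians(w))
    rt=R.from_matrix(np.array([[c,n,0],[n,-c,0],[0,0,-1]]))
    print(a[i:i+4],np.round(r0.inv().apply(np.array([x,y,z])-p),4).tolist(),np.round((r0.inv()*rt).as_rotvec(),4).tolist())
E
python3 t.py .45 -.15 .23 -30 .508 .371 .23 12.3
```

```text
t 0.1 pos [ 0.1498 -0.5546  0.2305] yaw -74.89 open 1.005 F [ 0.2  0.9 -0.3] j [-1.42  0.38  0.08  1.27 -0.    1.46]
[0.45, -0.15, 0.23, -30.0] [-0.3123, -0.3953, 0.0011] [-0.0009, 0.0016, -0.7834]
[0.508, 0.371, 0.23, 12.3] [-0.8002, -0.5871, 0.002] [-0.0015, 0.0013, -1.5217]
```

>>> carry_out(motion=[[-0.312,-0.395,0,0,0,-0.78,-1],[-0.312,-0.395,0,0,0,-0.78,-1],[-0.312,-0.395,0,0,0,-0.78,-1],[-0.312,-0.395,0,0,0,-0.78,-1],[-0.312,-0.395,0,0,0,-0.78,-1],[-0.312,-0.395,0,0,0,-0.78,-1],[-0.312,-0.395,0,0,0,-0.78,-1],[-0.312,-0.395,0,0,0,-0.78,-1]])

```text
time_s: 1.1
position: [0.4483, -0.1515, 0.2309]
ee_rot: [0.965, -0.261, -0.0, -0.001]
contact_force: [-0.0, -0.0, -0.5]
opening: 1.001
```

```bash
python3 t.py .508 .371 .22 12.3
```

```text
t 1.1 pos [ 0.4483 -0.1515  0.2309] yaw -30.2 open 1.001 F [-0.  -0.  -0.5] j [-0.46  0.17 -0.2   1.2   0.    1.64]
[0.508, 0.371, 0.22, 12.3] [-0.2112, -0.4816, 0.0118] [-0.0017, 0.0008, -0.7418]
```

>>> carry_out(motion=[[-0.211,-0.482,0.01,0,0,-0.742,-1],[-0.211,-0.482,0.01,0,0,-0.742,-1],[-0.211,-0.482,0.01,0,0,-0.742,-1],[-0.211,-0.482,0.01,0,0,-0.742,-1],[-0.211,-0.482,0.01,0,0,-0.742,-1],[-0.211,-0.482,0.01,0,0,-0.742,-1],[-0.211,-0.482,0.01,0,0,-0.742,-1],[-0.211,-0.482,0.01,0,0,-0.742,-1]])

```text
time_s: 2.1
position: [0.5048, 0.3452, 0.2218]
ee_rot: [0.994, 0.107, -0.0, -0.001]
contact_force: [0.8, 0.5, 0.2]
opening: 1.004
```

```bash
cat > w.py <<'E'
import sys,cv2,numpy as np
from scipy.spatial.transform import Rotation as R
from cell import manip
s=manip.observe();p,d=manip.grab_frame("wrist");c=manip.calibration("wrist");K=c["K"];M=c["mount"]
u,v=np.meshgrid(np.arange(512),np.arange(384));a,b=u-K[0,2],v-K[1,2];r=np.hypot(a,b)+1e-9;th=r/K[0,0]
X=np.stack([np.tan(th)*a/r*d,np.tan(th)*b/r*d,d],-1)
Rw=R.from_quat(s["ee_rot"]).as_matrix();W=(X@M[:3,:3].T+M[:3,3])@Rw.T+np.array(s["position"])
n=sys.argv[1];np.savez(n+".npz",p=p,d=d,W=W);cv2.imwrite(f"pics/{n}.png",p[:,:,::-1])
E
python3 w.py w1; python3 t.py .508 .371 .062 12.3
```

```text
t 2.15 pos [0.5044 0.3526 0.2203] yaw 12.67 open 1.0 F [2.1 5.9 0.1] j [0.5  0.46 0.18 1.29 0.01 1.85]
[0.508, 0.371, 0.062, 12.3] [0.0076, -0.016, 0.1585] [-0.0074, 0.0005, 0.0065]
```

View pics/w1.png

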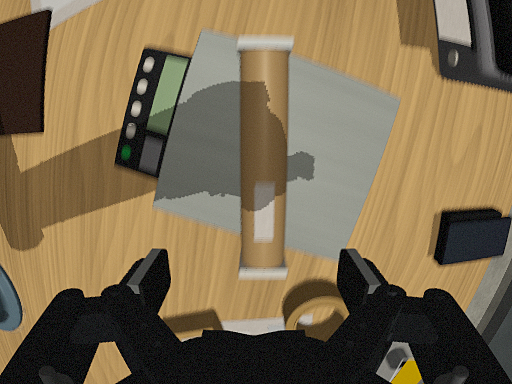

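The wrist view shows the tube upright at columns 240–290, lined up with the jaws. The platform corners are near (204,30), (400,97), (345,262) and (153,205). I cast these onto their planes.

Run:
```python
import numpy as np,cv2
z=np.load("w1.npz");W,d,p=z["W"],z["d"],z["p"]
x,y,h=W[...,0],W[...,1],W[...,2]
from h import rect
ok=(d>0)&(x>.3)&(x<.7)&(y>.15)&(y<.6)
print('bench',np.median(h[ok&(h<.02)]),'plat',np.median(h[ok&(h>.045)&(h<.065)]))
m=(ok&(h>.046)&(h<.070)&(np.mgrid[:384,:512][0]<275)).astype(np.uint8)
t=(ok&(h>.07)&(h<.12)&(np.mgrid[:384,:512][0]<285)).astype(np.uint8)
for nm,q in(('plat',m),('tube',t)):
    k,l,st,c=cv2.connectedComponentsWithStats(q)
    for i in range(1,k):
        if st[i,4]>500:print(nm,st[i],*rect(W[l==i][:,:2]))
q=((ok&(h>.046)&(h<.12)&(np.mgrid[:384,:512][0]<280))).astype(np.uint8)
T=W[(m>0)];print('plat all',*rect(T[:,:2]))
top=W[(t>0)&(h>.098)];print('tubetop',*rect(top[:,:2]))
```

```text
bench -2.2568382851972935e-06 plat 0.05486629904349821
plat [  146    32    94   205 13359] [425.9 383.2] [224.5 106.8] -78.3
plat [  283    57   117   208 16141] [567.5 380. ] [205.8 133.3] 85.1
tube [ 434    0   38   47 1118] [676.4 581.4] [50.8 47.6] 12.6
tube [  236    40    57   240 11354] [506.7 373.8] [228.9  49.9] -77.8
plat all [505.9 376. ] [255.3 224.4] -5.1
tubetop [507.1 373.9] [228.9  49.1] -77.8
```

>>> carry_out(motion=[[0.007,-0.019,0.04,-0.007,0,0.007,-1],[0.007,-0.019,0.08,-0.007,0,0.007,-1],[0.007,-0.019,0.11,-0.007,0,0.007,-1],[0.007,-0.019,0.135,-0.007,0,0.007,-1],[0.007,-0.019,0.15,-0.007,0,0.007,-1],[0.007,-0.019,0.158,-0.007,0,0.007,-1],[0.007,-0.019,0.158,-0.007,0,0.007,-1]])

```text
time_s: 3.02
position: [0.5068, 0.3737, 0.0625]
ee_rot: [0.994, 0.107, -0.0, -0.0]
contact_force: [0.1, 0.3, 0.6]
opening: 0.996
```

```bash
python3 t.py .507 .373 .062 12.2
```

```text
t 3.02 pos [0.5068 0.3737 0.0625] yaw 12.26 open 0.996 F [0.1 0.3 0.6] j [ 0.53  0.58 -0.04  0.95  0.    1.89]
[0.507, 0.373, 0.062, 12.2] [0.0001, 0.0007, 0.0005] [-0.0004, 0.0007, 0.0011]
```

>>> carry_out(motion=[[0,0,0,0,0,0,1],[0,0,0,0,0,0,1],[0,0,0,0,0,0,1],[0,0,0,0,0,0,1],[0,0,0,0,0,0,1],[0,0,0,0,0,0,1]], grip_force=35)

```text
time_s: 3.78
position: [0.5074, 0.374, 0.0635]
ee_rot: [0.994, 0.107, 0.0, -0.0]
contact_force: [-0.0, -1.3, 5.2]
opening: 0.524
```

>>> carry_out(motion=[[0,0,-0.02,0,0,0,1],[0,0,-0.04,0,0,0,1],[0,0,-0.07,0,0,0,1],[0,0,-0.1,0,0,0,1],[0,0,-0.13,0,0,0,1],[0,0,-0.16,0,0,0,1],[0,0,-0.16,0,0,0,1]])

```text
time_s: 4.65
position: [0.5086, 0.3747, 0.2259]
ee_rot: [0.994, 0.107, 0.003, -0.002]
contact_force: [0.1, 0.6, -0.5]
opening: 0.523
```

```bash
python3 - <<'E'
import numpy as np,cv2
from cell import manip
import h
for n in("scene","side"):
    p,d=manip.grab_frame(n);c=manip.calibration(n)
    np.savez(n+"1.npz",p=p,d=d,K=c["K"],E=c["extrinsics"]);cv2.imwrite(f"pics/{n}1.png",p[:,:,::-1])
E
python3 t.py .5 0 .225 -40 .530 -.442 .225 -94
```

```text
t 4.75 pos [0.5071 0.3737 0.2226] yaw 12.26 open 0.528 F [ 0.   1.  -1.2] j [0.53 0.5  0.24 1.32 0.   1.89]
[0.5, 0.0, 0.225, -40.0] [-0.0863, 0.3637, -0.0027] [-0.0006, 0.0001, 0.9122]
[0.53, -0.442, 0.225, -94.0] [-0.1509, 0.802, -0.0029] [-0.0006, 0.0004, 1.8547]
```

View pics/scene1.png

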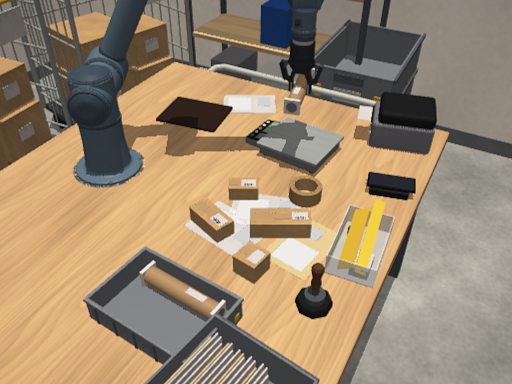

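The scene shows the tube held above a clear platform, with its corners near (290,118), (343,140), (300,168) and (249,142). I start the carry, then measure the platform from these frames.

>>> carry_out(motion=[[-0.086,0.364,-0.003,0,0,0.912,1],[-0.086,0.364,-0.003,0,0,0.912,1],[-0.086,0.364,-0.003,0,0,0.912,1],[-0.086,0.364,-0.003,0,0,0.912,1],[-0.086,0.364,-0.003,0,0,0.912,1],[-0.086,0.364,-0.003,0,0,0.912,1]])

```text
time_s: 5.5
position: [0.4988, -0.002, 0.2234]
ee_rot: [0.94, -0.342, -0.002, 0.0]
contact_force: [1.2, -0.6, -0.9]
opening: 0.523
```

```bash
python3 t.py .530 -.442 .225 -94
python3 - <<'E'
from h import *
for n,b in(("scene",.0022),("side",-.0014)):
    z=np.load(n+"1.npz");p,d,K,E=z["p"],z["d"],z["K"],z["E"]
    v,u=np.mgrid[:384,:512];X=np.stack([(u-K[0,2])/K[0,0]*d,(v-K[1,2])/K[1,1]*d,d],-1);W=(X-E[:3,3])@E[:3,:3];W[...,2]-=b
    x,y,h=np.moveaxis(W,-1,0)
    m=((d>0)&(x>.3)&(x<.7)&(y>.2)&(y<.53)&(h>.0515)&(h<.0585)).astype(np.uint8)
    m=cv2.morphologyEx(m,cv2.MORPH_OPEN,np.ones((3,3)))
    k,l,st,c=cv2.connectedComponentsWithStats(m);i=1+np.argmax(st[1:,4]);P=W[l==i]
    print(n,st[i],*rect(P[:,:2]),np.median(P[:,2]))
    a=np.radians(-5.2);U=P[:,0]*np.cos(a)+P[:,1]*np.sin(a);V=-P[:,0]*np.sin(a)+P[:,1]*np.cos(a)
    print('u',np.percentile(U,[.5,1,50,99,99.5]).round(4),'v',np.percentile(V,[.5,1,50,99,99.5]).round(4))
E
```

```text
t 5.5 pos [ 0.4988 -0.002   0.2234] yaw -40.04 open 0.523 F [ 1.2 -0.6 -0.9] j [-0.13  0.23 -0.15  1.2   0.    2.14]
[0.53, -0.442, 0.225, -94.0] [0.3069, 0.3168, -0.0021] [0.0024, 0.0021, 0.9419]
scene [ 258  117   81   48 1513] [521.7 382.2] [232.1 206.9] -5.5 0.05524142896437381
u [0.3711 0.373  0.4762 0.5963 0.5978] v [0.3256 0.3277 0.4136 0.524  0.5262]
side [ 187  136   75   30 1773] [522.4 381.9] [227.4 213.5] -4.8 0.05438480460527567
u [0.3725 0.3726 0.4826 0.5962 0.5972] v [0.3235 0.325  0.415  0.5269 0.5291]
```

>>> carry_out(motion=[[0.307,0.317,-0.002,0,0,0.942,1],[0.307,0.317,-0.002,0,0,0.942,1],[0.307,0.317,-0.002,0,0,0.942,1],[0.307,0.317,-0.002,0,0,0.942,1],[0.307,0.317,-0.002,0,0,0.942,1],[0.307,0.317,-0.002,0,0,0.942,1],[0.307,0.317,-0.002,0,0,0.942,1],[0.307,0.317,-0.002,0,0,0.942,1]])

```text
time_s: 6.5
position: [0.5282, -0.4459, 0.2202]
ee_rot: [-0.68, 0.733, 0.004, -0.001]
contact_force: [0.1, 1.6, -1.9]
opening: 0.524
```

```bash
python3 w.py w2; python3 t.py .530 -.442 .12 -94 .53 -.442 .0155 -94;python3 - <<'E'
from h import *
z=np.load("w2.npz");W,d=z["W"],z["d"];x,y,h=np.moveaxis(W,-1,0)
B=(d>0)&(y<-.25)&(y>-.6)&(x>.3)&(x<.75)
P=W[B&(h>.066)&(h<.073)];a=np.radians(-4)
U=P[:,0]*np.cos(a)+P[:,1]*np.sin(a);V=-P[:,0]*np.sin(a)+P[:,1]*np.cos(a)
for t in(U,V):
    hh,e=np.histogram(t,bins=np.arange(-.8,.8,.003));print([(round(float(e[i]),3),int(hh[i])) for i in np.nonzero(hh>60)[0]])
T=(B&(h>.035)&(h<.060)&(y>-.42)).astype(np.uint8)
k,l,st,c=cv2.connectedComponentsWithStats(T)
for i in range(1,k):
    if st[i,4]>800: print(st[i],*rect(W[l==i][:,:2]))
E
```

```text
t 6.55 pos [ 0.5285 -0.4442  0.2209] yaw -94.2 open 0.53 F [-0.6  0.1 -2. ] j [-0.79  0.65  0.5   1.43 -0.    2.42]
[0.53, -0.442, 0.12, -94.0] [-0.0019, -0.002, 0.1009] [0.0067, 0.0038, -0.0035]
[0.53, -0.442, 0.0155, -94.0] [-0.0015, -0.0027, 0.2054] [0.0067, 0.0038, -0.0035]
[(0.688, 111), (0.691, 111), (0.703, 162), (0.706, 195), (0.709, 202), (0.712, 117), (0.727, 74)]
[(-0.476, 122), (-0.473, 526), (-0.47, 551), (-0.467, 533), (-0.464, 113), (-0.278, 530), (-0.275, 638), (-0.272, 604), (-0.269, 305)]
[ 130   45   69  241 9381] [ 537.7 -349.3] [289.8  73.1] -5.0
```

View pics/w2.png

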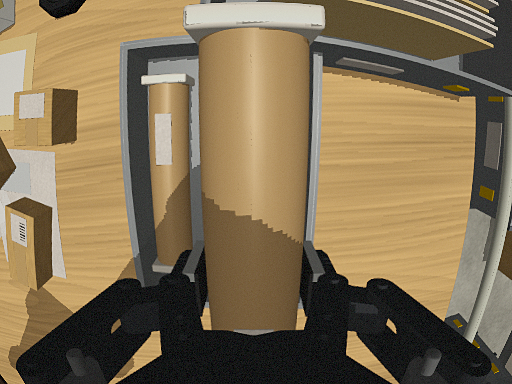

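The tube hangs straight at columns 198–310 over the free -y part of the crate. The other tube is at columns 148–190, parallel to it. I lower it.

>>> carry_out(motion=[[-0.002,-0.002,0.04,0.007,0.004,-0.003,1],[-0.002,-0.002,0.08,0.007,0.004,-0.003,1],[-0.002,-0.002,0.12,0.007,0.004,-0.003,1],[-0.002,-0.002,0.15,0.007,0.004,-0.003,1],[-0.002,-0.002,0.175,0.007,0.004,-0.003,1],[-0.002,-0.002,0.195,0.007,0.004,-0.003,1],[-0.002,-0.002,0.2,0.007,0.004,-0.003,1],[-0.002,-0.002,0.2,0.007,0.004,-0.003,1]])

```text
time_s: 7.55
position: [0.5293, -0.4401, 0.0208]
ee_rot: [-0.682, 0.731, 0.0, 0.0]
contact_force: [-0.6, 0.9, -0.7]
opening: 0.522
```

```bash
python3 t.py .530 -.442 .0145 -94
```

```text
t 7.55 pos [ 0.5293 -0.4401  0.0208] yaw -93.97 open 0.522 F [-0.6  0.9 -0.7] j [-0.79  0.73  0.11  0.96  0.    2.42]
[0.53, -0.442, 0.0145, -94.0] [0.0018, -0.0009, 0.0063] [0.0005, 0.0008, 0.0006]
```

>>> carry_out(motion=[[0.001,0,0.003,0,0,0,1],[0.001,0,0.005,0,0,0,1],[0.001,0,0.006,0,0,0,1],[0.001,0,0.006,0,0,0,1]])

```text
time_s: 8.05
position: [0.5296, -0.4415, 0.0157]
ee_rot: [-0.682, 0.731, -0.0, 0.0]
contact_force: [1.3, 1.8, 3.1]
opening: 0.525
```

>>> carry_out(motion=[[0,0,0.0005,0,0,0,1],[0,0,0.0005,0,0,0,-0.4],[0,0,0.0005,0,0,0,-0.45],[0,0,0.0005,0,0,0,-0.45],[0,0,0.0005,0,0,0,-0.45]])

```text
time_s: 8.68
position: [0.5293, -0.4393, 0.0143]
ee_rot: [-0.683, 0.731, 0.002, 0.001]
contact_force: [-0.7, 5.2, 1.8]
opening: 0.725
```

>>> carry_out(motion=[[0,0,-0.02,0,0,0,-0.45],[0,0,-0.05,0,0,0,-0.45],[0,0,-0.1,0,0,0,-0.5],[0,0,-0.16,0,0,0,-1],[0,0,-0.2,0,0,0,-1],[0,0,-0.2,0,0,0,-1]])

```text
time_s: 9.43
position: [0.5312, -0.4421, 0.219]
ee_rot: [-0.682, 0.731, -0.003, 0.001]
contact_force: [-0.1, 0.3, -0.4]
opening: 1.0
```

```bash
python3 w.py w3; python3 t.py .635 -.006 .22 118.6 .635 -.006 .22 -61.4
```

```text
t 9.47 pos [ 0.5303 -0.4412  0.2161] yaw -93.93 open 1.0 F [-0.2 -0.5 -0.6] j [-0.79  0.64  0.46  1.39  0.    2.42]
[0.635, -0.006, 0.22, 118.6] [-0.4413, -0.0747, -0.0033] [0.0003, 0.0037, 2.5739]
[0.635, -0.006, 0.22, -61.4] [-0.4413, -0.0747, -0.0033] [-0.0028, 0.0002, -0.5677]
```

View pics/w3.png

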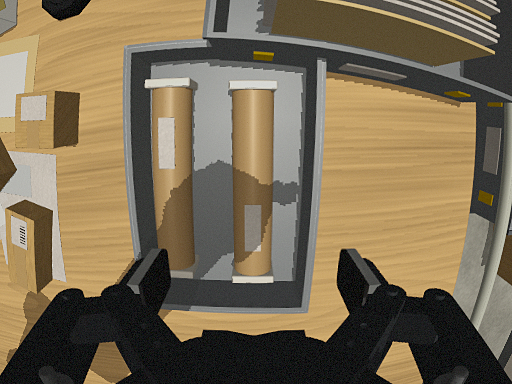

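The tube lies at columns 232–274, parallel to the first at 150–195, flat on the crate floor. Now the large carton: j6 needs the long way round (negative rz).

>>> carry_out(motion=[[-0.3,-0.03,0,0,0,-1.5,-1],[-0.3,-0.03,0,0,0,-1.5,-1],[-0.3,-0.03,0,0,0,-1.5,-1],[-0.3,-0.03,0,0,0,-1.5,-1],[-0.3,-0.03,0,0,0,-1.5,-1],[-0.3,-0.03,0,0,0,-1.5,-1],[-0.3,-0.03,0,0,0,-1.5,-1],[-0.3,-0.03,0,0,0,-1.5,-1]])

```text
time_s: 10.48
position: [0.5797, -0.1433, 0.2141]
ee_rot: [0.998, -0.066, -0.001, -0.001]
contact_force: [-0.8, 0.5, 0.7]
opening: 0.999
```

```bash
python3 t.py .635 -.006 .22 118.6
```

```text
t 10.47 pos [ 0.5797 -0.1433  0.2141] yaw -7.6 open 0.999 F [-0.8  0.5  0.7] j [-0.35  0.43  0.11  1.26  0.    1.35]
[0.635, -0.006, 0.22, 118.6] [0.0367, -0.1434, -0.0058] [-0.0023, -0.0012, -2.2026]
```

>>> carry_out(motion=[[0.02,-0.08,0,0,0,-1.45,-1],[0.02,-0.08,0,0,0,-1.45,-1],[0.02,-0.08,0,0,0,-1.45,-1],[0.02,-0.08,0,0,0,-1.45,-1],[0.037,-0.143,0,0,0,-1.45,-1],[0.037,-0.143,0,0,0,-1.45,-1],[0.037,-0.143,0,0,0,-1.45,-1],[0.037,-0.143,0,0,0,-1.45,-1]])

```text
time_s: 11.48
position: [0.6342, -0.0061, 0.2117]
ee_rot: [0.789, 0.614, -0.001, -0.002]
contact_force: [1.6, -0.9, -0.5]
opening: 1.001
```

```bash
python3 t.py .635 -.006 .22 118.6
```

```text
t 11.47 pos [ 0.6342 -0.0061  0.2117] yaw 75.79 open 1.001 F [ 1.6 -0.9 -0.5] j [-0.11  0.51  0.24  1.3   0.    0.14]
[0.635, -0.006, 0.22, 118.6] [0.0003, 0.0007, -0.0084] [-0.0048, -0.0028, -0.7472]
```

>>> carry_out(motion=[[0,0,-0.006,-0.004,-0.002,-0.747,-1],[0,0,-0.006,-0.004,-0.002,-0.747,-1],[0,0,-0.006,-0.004,-0.002,-0.747,-1],[0,0,-0.006,-0.004,-0.002,-0.747,-1],[0,0,-0.006,-0.004,-0.002,-0.747,-1],[0,0,-0.006,-0.004,-0.002,-0.747,-1]])

```text
time_s: 12.22
position: [0.6336, -0.0061, 0.2164]
ee_rot: [0.512, 0.859, -0.0, -0.001]
contact_force: [-0.6, 0.2, -1.0]
opening: 0.997
```

```bash
python3 w.py w4
cat > m.py <<'E'
# m.py file z_top x y: rect of the top face of the thing near x,y
import sys;from h import *
z=np.load(sys.argv[1]+".npz");W,d=z["W"],z["d"];zt,X,Y=map(float,sys.argv[2:5])
m=((d>0)&(abs(W[...,2]-zt)<.006)&(np.hypot(W[...,0]-X,W[...,1]-Y)<.13)).astype(np.uint8)
k,l,st,c=cv2.connectedComponentsWithStats(m)
for i in range(1,k):
    if st[i,4]>400:P=W[l==i];print(st[i],np.median(P[:,2]).round(4),*rect(P[:,:2]))
E
python3 m.py w4 .054 .635 -.006; python3 t.py .6355 -.006 .022 118.6
```

```text
[ 220  107   67  153 9697] 0.054 [633.9  -3.8] [169.3  68.9] 28.8
t 12.28 pos [ 0.6338 -0.0061  0.2167] yaw 118.47 open 1.003 F [-0.5 -0.2  0.8] j [-0.11  0.51  0.25  1.31  0.   -0.61]
[0.6355, -0.006, 0.022, 118.6] [-0.0011, 0.0018, 0.1947] [-0.0016, -0.0018, -0.0023]
```

View pics/w4.png

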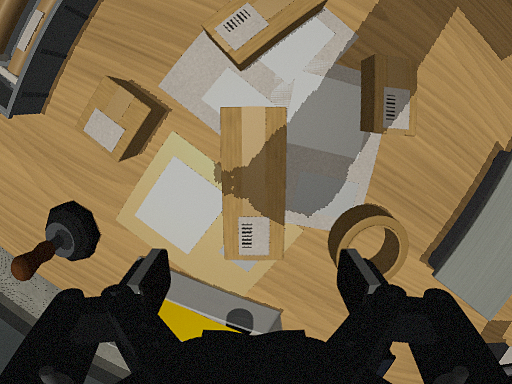

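The carton stands upright at (253,183), well centred between the jaws (253) with nothing in the fingers' way. I descend.

>>> carry_out(motion=[[0.002,0.001,0.05,0,0,-0.006,-1],[0.002,0.001,0.1,0,0,-0.006,-1],[0.002,0.001,0.14,0,0,-0.006,-1],[0.002,0.001,0.17,0,0,-0.006,-1],[0.002,0.001,0.19,0,0,-0.006,-1],[0.002,0.001,0.2,0,0,-0.006,-1],[0.002,0.001,0.204,0,0,-0.006,-1],[0.002,0.001,0.204,0,0,-0.006,-1]])

```text
time_s: 13.28
position: [0.6338, -0.0037, 0.0133]
ee_rot: [0.509, 0.861, -0.0, -0.001]
contact_force: [-0.2, -0.3, -0.1]
opening: 1.002
```

>>> carry_out(motion=[[0,0,0,0,0,0,0.5],[0,0,0,0,0,0,1],[0,0,0,0,0,0,1],[0,0,0,0,0,0,1],[0,0,0,0,0,0,1]], grip_force=45)

```text
time_s: 13.9
position: [0.635, -0.004, 0.0147]
ee_rot: [0.509, 0.861, 0.0, 0.001]
contact_force: [0.7, -0.7, 5.4]
opening: 0.793
```

```bash
python3 t.py .634 -.004 .013 118.8
```

```text
t 13.9 pos [ 0.635  -0.004   0.0147] yaw 118.79 open 0.793 F [ 0.7 -0.7  5.4] j [-0.11  0.63 -0.09  0.85  0.   -0.61]
[0.634, -0.004, 0.013, 118.8] [0.0005, -0.0009, 0.0017] [0.0013, 0.0006, -0.0002]
```

>>> carry_out(motion=[[0,0,-0.02,0,0,0,1],[0,0,-0.04,0,0,0,1],[0,0,-0.07,0,0,0,1],[0,0,-0.1,0,0,0,1],[0,0,-0.13,0,0,0,1],[0,0,-0.16,0,0,0,1],[0,0,-0.18,0,0,0,1],[0,0,-0.18,0,0,0,1]])

```text
time_s: 14.9
position: [0.6353, -0.004, 0.1955]
ee_rot: [0.509, 0.861, 0.001, 0.001]
contact_force: [-1.2, 1.0, -4.0]
opening: 0.79
```

```bash
python3 t.py .5217 .3815 .195 84.9
```

```text
t 14.9 pos [ 0.6353 -0.004   0.1955] yaw 118.79 open 0.79 F [-1.2  1.  -4. ] j [-0.11  0.51  0.2   1.25  0.   -0.61]
[0.5217, 0.3815, 0.195, 84.9] [0.3926, 0.086, 0.0002] [0.0031, 0.0005, 0.5915]
```

>>> carry_out(motion=[[0.06,0.013,0,0,0,0.08,1],[0.11,0.024,0,0,0,0.17,1],[0.165,0.036,0,0,0,0.25,1],[0.22,0.048,0,0,0,0.34,1],[0.275,0.06,0,0,0,0.42,1],[0.33,0.073,0,0,0,0.5,1],[0.37,0.081,0,0,0,0.56,1],[0.393,0.086,0,0.003,0,0.592,1]])

```text
time_s: 15.9
position: [0.5191, 0.3835, 0.1925]
ee_rot: [0.738, 0.675, -0.002, -0.0]
contact_force: [0.3, -0.4, -3.3]
opening: 0.79
```

>>> carry_out(motion=[[0,0,0,0,0,0,1],[0,0,0,0,0,0,1]])

```text
time_s: 16.15
position: [0.5182, 0.3825, 0.1905]
ee_rot: [0.738, 0.675, -0.004, -0.001]
contact_force: [0.2, -0.6, -4.7]
opening: 0.794
```

```bash
python3 w.py w5; python3 t.py .5217 .3815 .0725 84.9
python3 - <<'E'
from h import *
z=np.load("w5.npz");W,d=z["W"],z["d"];x,y,h=np.moveaxis(W,-1,0)
for lo,hi in((.2,.26),(.05,.06)):
    m=((d>0)&(h>lo)&(h<hi)&(np.mgrid[:384,:512][0]<300)&(x>.3)&(y>.1)).astype(np.uint8)
    k,l,st,c=cv2.connectedComponentsWithStats(m)
    for i in range(1,k):
        if st[i,4]>800:P=W[l==i];print(st[i],np.median(P[:,2]).round(4),*rect(P[:,:2]))
E
```

```text
t 16.2 pos [0.5187 0.3823 0.1911] yaw 84.91 open 0.793 F [ 0.6  0.1 -4.2] j [ 0.54  0.54  0.24  1.27 -0.    0.63]
[0.5217, 0.3815, 0.0725, 84.9] [0.0, 0.0037, 0.1186] [-0.0053, 0.0045, 0.0002]
[   72    76   364   224 43701] 0.2302 [476.5 387.7] [132.5  88.8] 84.2
[ 149   75  213  182 4265] 0.0549 [495.7 386.7] [205.3 183.3] 85.0
```

View pics/w5.png

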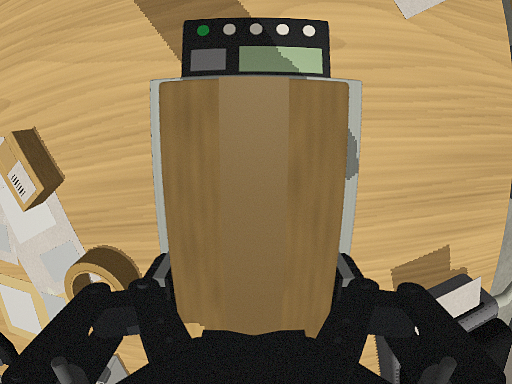

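The carton is in line with the platform edges (columns 153 and 360, carton 160–350), so I descend.

>>> carry_out(motion=[[0,0.003,0.03,-0.005,0.004,0,1],[0,0.003,0.06,-0.005,0.004,0,1],[0,0.003,0.085,-0.005,0.004,0,1],[0,0.003,0.1,-0.005,0.004,0,1],[0,0.003,0.112,-0.005,0.004,0,1],[0,0.003,0.116,-0.005,0.004,0,1],[0,0.003,0.116,-0.005,0.004,0,1],[0,0.003,0.116,-0.005,0.004,0,1]])

```text
time_s: 17.2
position: [0.5217, 0.382, 0.0761]
ee_rot: [0.738, 0.675, 0.001, 0.0]
contact_force: [-1.0, 0.0, -4.5]
opening: 0.787
```

```bash
python3 t.py .5217 .3815 .069 84.9
```

```text
t 17.2 pos [0.5217 0.382  0.0761] yaw 84.92 open 0.787 F [-1.   0.  -4.5] j [ 0.53  0.6   0.03  1.   -0.    0.62]
[0.5217, 0.3815, 0.069, 84.9] [-0.0005, 0.0001, 0.0071] [0.0012, -0.0006, 0.0003]
```

>>> carry_out(motion=[[0,0,0.003,0,0,0,1],[0,0,0.005,0,0,0,1],[0,0,0.006,0,0,0,1],[0,0,0.0065,0,0,0,1],[0,0,0.0065,0,0,0,1]])

```text
time_s: 17.82
position: [0.5215, 0.3819, 0.0698]
ee_rot: [0.738, 0.675, 0.001, 0.0]
contact_force: [-1.4, -0.5, -1.5]
opening: 0.782
```

>>> carry_out(motion=[[0,0,0.001,0,0,0,1],[0,0,0.001,0,0,0,1],[0,0,0.001,0,0,0,-0.7],[0,0,0.001,0,0,0,-1],[0,0,0.001,0,0,0,-1],[0,0,0.001,0,0,0,-1]])

```text
time_s: 18.58
position: [0.5217, 0.382, 0.0687]
ee_rot: [0.738, 0.675, 0.001, 0.0]
contact_force: [0.2, -0.2, 0.3]
opening: 1.002
```

>>> carry_out(motion=[[0,0,-0.02,0,0,0,-1],[0,0,-0.05,0,0,0,-1],[0,0,-0.1,0,0,0,-1],[0,0,-0.15,0,0,0,-1],[0,0,-0.17,0,0,0,-1],[0,0,-0.17,0,0,0,-1]])

```text
time_s: 19.32
position: [0.5227, 0.3826, 0.2408]
ee_rot: [0.738, 0.675, 0.003, 0.001]
contact_force: [0.3, 0.4, -0.9]
opening: 0.996
```

```bash
python3 w.py w6; python3 m.py w6 .109 .5217 .3815; python3 m.py w6 .055 .5217 .3815;python3 t.py .458 -.086 .24 69.7 .458 -.086 .24 -110.3
```

```text
[  215   100    75   170 11884] 0.1091 [520.3 382.9] [170.8  68.9] -5.0
[  162    75   183   193 19827] 0.055 [518.8 384.2] [229.9 206.1] -5.2
t 19.38 pos [0.5219 0.3822 0.2389] yaw 84.91 open 1.005 F [ 0.3  1.3 -0. ] j [ 0.53  0.53  0.34  1.38 -0.    0.62]
[0.458, -0.086, 0.24, 69.7] [-0.472, -0.0221, -0.0019] [0.0021, -0.0017, 0.2655]
[0.458, -0.086, 0.24, -110.3] [-0.472, -0.0221, -0.0019] [0.0025, 0.003, -2.8761]
```

The stack base measures within 2 mm of the platform centre and at the same yaw. Next is the medium carton.

>>> carry_out(motion=[[-0.472,-0.022,0,0,0,0.266,-1],[-0.472,-0.022,0,0,0,0.266,-1],[-0.472,-0.022,0,0,0,0.266,-1],[-0.472,-0.022,0,0,0,0.266,-1],[-0.472,-0.022,0,0,0,0.266,-1],[-0.472,-0.022,0,0,0,0.266,-1],[-0.472,-0.022,0,0,0,0.266,-1],[-0.472,-0.022,0,0,0,0.266,-1]])

```text
time_s: 20.38
position: [0.4562, -0.0882, 0.2361]
ee_rot: [0.822, 0.57, 0.0, -0.001]
contact_force: [0.9, 0.1, -0.4]
opening: 1.004
```

>>> carry_out(motion=[[0,0,0.015,0,0,0,-1],[0,0,0.015,0,0,0,-1]])

```text
time_s: 20.62
position: [0.4539, -0.088, 0.2184]
ee_rot: [0.822, 0.57, -0.002, -0.003]
contact_force: [-0.5, 0.1, 0.0]
opening: 0.997
```

```bash
python3 w.py w7; python3 m.py w7 .05 .458 -.086; python3 t.py .458 -.086 .013 69.7
```

```text
[ 227  127   60  117 6634] 0.0501 [456.5 -84.5] [130.4  62.3] -20.5
t 20.68 pos [ 0.4546 -0.0877  0.2193] yaw 69.5 open 0.999 F [ 0.3  0.1 -0.1] j [-0.33  0.16 -0.24  1.17  0.    0.03]
[0.458, -0.086, 0.013, 69.7] [0.0025, 0.0038, 0.2063] [-0.0058, -0.0015, -0.0035]
```

View pics/w7.png

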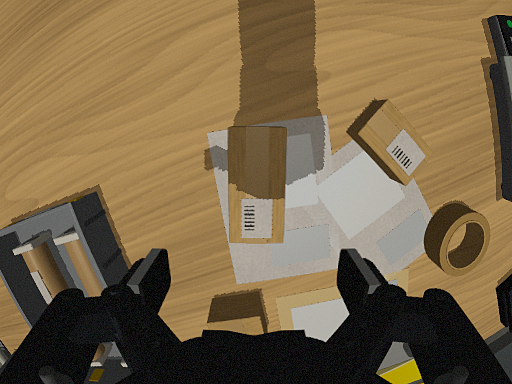

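The medium carton is upright at (257,184) between the jaws and the finger paths are free. I descend.

>>> carry_out(motion=[[0.004,0.001,0.05,-0.006,-0.001,0,-1],[0.004,0.001,0.1,-0.006,-0.001,0,-1],[0.004,0.001,0.14,-0.006,-0.001,0,-1],[0.004,0.001,0.17,-0.006,-0.001,0,-1],[0.004,0.001,0.19,-0.006,-0.001,0,-1],[0.004,0.001,0.202,-0.006,-0.001,0,-1],[0.004,0.001,0.207,-0.006,-0.001,0,-1],[0.004,0.001,0.207,-0.006,-0.001,0,-1]])

```text
time_s: 21.68
position: [0.4563, -0.0836, 0.0126]
ee_rot: [0.822, 0.57, 0.0, 0.0]
contact_force: [-0.2, 0.3, 0.1]
opening: 1.003
```

```bash
python3 t.py .4565 -.0845 .012 69.5
```

```text
t 21.68 pos [ 0.4563 -0.0836  0.0126] yaw 69.52 open 1.003 F [-0.2  0.3  0.1] j [-0.32  0.35 -0.58  0.64  0.    0.04]
[0.4565, -0.0845, 0.012, 69.5] [-0.0008, 0.0005, 0.0006] [0.0006, -0.0005, 0.0003]
```

>>> carry_out(motion=[[0,0,0,0,0,0,0.5],[0,0,0,0,0,0,1],[0,0,0,0,0,0,1],[0,0,0,0,0,0,1],[0,0,0,0,0,0,1],[0,0,0,0,0,0,1]], grip_force=40)

```text
time_s: 22.42
position: [0.4572, -0.0841, 0.0136]
ee_rot: [0.822, 0.57, 0.001, 0.001]
contact_force: [-0.8, -0.9, 5.5]
opening: 0.722
```

>>> carry_out(motion=[[0,0,-0.02,0,0,0,1],[0,0,-0.05,0,0,0,1],[0,0,-0.1,0,0,0,1],[0,0,-0.15,0,0,0,1],[0,0,-0.19,0,0,0,1],[0,0,-0.21,0,0,0,1],[0,0,-0.21,0,0,0,1],[0,0,-0.21,0,0,0,1]])

```text
time_s: 23.42
position: [0.4557, -0.0836, 0.2222]
ee_rot: [0.822, 0.57, 0.0, 0.0]
contact_force: [-0.2, 0.3, -2.7]
opening: 0.725
```

```bash
python3 t.py .5217 .382 .225 84.95
```

```text
t 23.43 pos [ 0.4557 -0.0836  0.2222] yaw 69.51 open 0.725 F [-0.2  0.3 -2.7] j [-0.32  0.15 -0.24  1.18 -0.    0.04]
[0.5217, 0.382, 0.225, 84.95] [0.4592, -0.1012, -0.0029] [0.0004, 0.0002, -0.2695]
```

>>> carry_out(motion=[[0.06,-0.013,0,0,0,-0.035,1],[0.12,-0.026,0,0,0,-0.07,1],[0.18,-0.04,0,0,0,-0.105,1],[0.24,-0.053,0,0,0,-0.14,1],[0.3,-0.066,0,0,0,-0.175,1],[0.36,-0.079,0,0,0,-0.21,1],[0.41,-0.09,0,0,0,-0.24,1],[0.45,-0.099,0,0,0,-0.27,1]])

```text
time_s: 24.42
position: [0.5194, 0.3744, 0.2194]
ee_rot: [0.737, 0.676, -0.002, -0.0]
contact_force: [0.1, -0.2, -3.5]
opening: 0.72
```

>>> carry_out(motion=[[0.005,-0.001,0,0,0,0,1],[0.005,-0.001,0,0,0,0,1],[0.005,-0.001,0,0,0,0,1]])

```text
time_s: 24.8
position: [0.5186, 0.378, 0.2187]
ee_rot: [0.737, 0.676, -0.003, -0.0]
contact_force: [-0.4, -0.0, -2.7]
opening: 0.719
```

```bash
python3 t.py .5217 .382 .128 84.95
```

```text
t 24.8 pos [0.5186 0.378  0.2187] yaw 85.04 open 0.719 F [-0.4 -0.  -2.7] j [ 0.53  0.53  0.29  1.33 -0.    0.62]
[0.5217, 0.382, 0.128, 84.95] [0.0046, 0.0031, 0.0907] [-0.0041, 0.0038, 0.0015]
```

>>> carry_out(motion=[[0.004,0.003,0.02,-0.004,0.004,0.001,1],[0.004,0.003,0.045,-0.004,0.004,0.001,1],[0.004,0.003,0.065,-0.004,0.004,0.001,1],[0.004,0.003,0.08,-0.004,0.004,0.001,1],[0.004,0.003,0.088,-0.004,0.004,0.001,1],[0.004,0.003,0.088,-0.004,0.004,0.001,1],[0.004,0.003,0.088,-0.004,0.004,0.001,1]])

```text
time_s: 25.68
position: [0.5221, 0.3817, 0.1317]
ee_rot: [0.737, 0.675, 0.001, 0.0]
contact_force: [-0.3, -0.6, -3.0]
opening: 0.717
```

```bash
python3 t.py .5217 .382 .122 84.95
```

```text
t 25.68 pos [0.5221 0.3817 0.1317] yaw 84.97 open 0.717 F [-0.3 -0.6 -3. ] j [0.53 0.56 0.12 1.12 0.   0.62]
[0.5217, 0.382, 0.122, 84.95] [0.0002, -0.0005, 0.0097] [0.0012, -0.0012, 0.0004]
```

>>> carry_out(motion=[[0,0,0.003,0,0,0,1],[0,0,0.006,0,0,0,1],[0,0,0.008,0,0,0,1],[0,0,0.0085,0,0,0,1],[0,0,0.009,0,0,0,1],[0,0,0.009,0,0,0,1]])

```text
time_s: 26.42
position: [0.5222, 0.3817, 0.1228]
ee_rot: [0.737, 0.675, 0.001, 0.0]
contact_force: [0.0, -0.1, -2.1]
opening: 0.714
```

>>> carry_out(motion=[[0,0,0.001,0,0,0,1],[0,0,0.001,0,0,0,1],[0,0,0.001,0,0,0,1]])

```text
time_s: 26.8
position: [0.5222, 0.3817, 0.1227]
ee_rot: [0.737, 0.675, 0.001, 0.0]
contact_force: [-4.1, -0.7, 4.8]
opening: 0.72
```

In contact (+5 N). I release and retreat.

>>> carry_out(motion=[[0,0,0,0,0,0,-0.6],[0,0,0,0,0,0,-1],[0,0,0,0,0,0,-1],[0,0,0,0,0,0,-1]])

```text
time_s: 27.3
position: [0.5223, 0.3818, 0.1226]
ee_rot: [0.737, 0.675, 0.001, 0.0]
contact_force: [0.1, -0.1, -0.4]
opening: 1.0
```

>>> carry_out(motion=[[0,0,-0.02,0,0,0,-1],[0,0,-0.05,0,0,0,-1],[0,0,-0.09,0,0,0,-1],[0,0,-0.13,0,0,0,-1],[0,0,-0.14,0,0,0,-1],[0,0,-0.14,0,0,0,-1]])

```text
time_s: 28.05
position: [0.5224, 0.3818, 0.2626]
ee_rot: [0.737, 0.675, 0.002, 0.0]
contact_force: [1.0, -0.1, -0.5]
opening: 0.999
```

```bash
python3 w.py w8; for z in .159 .109 .055; do python3 m.py w8 $z .5217 .382; done; python3 t.py .4655 .085 .22 119.8
```

```text
[  216   125    75   143 10080] 0.159 [521.7 382.8] [130.3  62.8] -5.1
[ 219  102   69   23 1456] 0.109 [446.3 389.3] [67.4 21.7] 85.0
[  169    79   172   181 16995] 0.0549 [518.8 384.7] [229.  205.6] -5.0
t 28.1 pos [0.5218 0.3815 0.2613] yaw 84.97 open 0.999 F [-0.4  0.6 -0.7] j [0.53 0.53 0.4  1.44 0.   0.62]
[0.4655, 0.085, 0.22, 119.8] [-0.3003, -0.0301, 0.041] [0.0011, -0.0005, -0.6078]
```

View pics/w8.png

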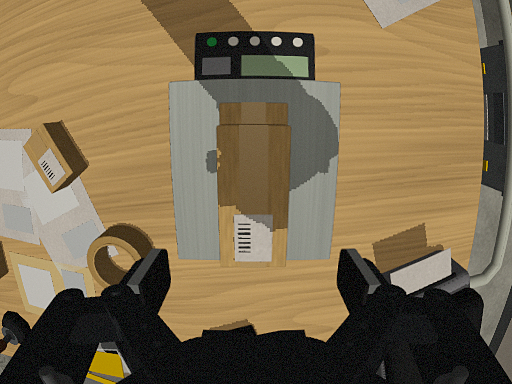

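The two lower cartons are centred and in line on the platform (columns 217–290, medium over large). The small carton is next.

>>> carry_out(motion=[[-0.3,-0.03,0.04,0,0,-0.608,-1],[-0.3,-0.03,0.04,0,0,-0.608,-1],[-0.3,-0.03,0.04,0,0,-0.608,-1],[-0.3,-0.03,0.04,0,0,-0.608,-1],[-0.3,-0.03,0.04,0,0,-0.608,-1],[-0.3,-0.03,0.04,0,0,-0.608,-1],[-0.3,-0.03,0.04,0,0,-0.608,-1],[-0.3,-0.03,0.04,0,0,-0.608,-1]])

```text
time_s: 29.1
position: [0.4658, 0.0864, 0.2207]
ee_rot: [0.501, 0.866, 0.001, -0.0]
contact_force: [0.1, -0.2, -0.3]
opening: 1.0
```

```bash
python3 w.py w9; python3 m.py w9 .046 .4655 .085; python3 t.py .4655 .085 .012 119.8
```

```text
[ 228  140   52   82 4059] 0.0461 [463.7  86.8] [91.  55.6] 28.8
t 29.15 pos [0.4659 0.0865 0.2208] yaw 119.93 open 0.998 F [ 0.   0.7 -0. ] j [ 0.05  0.18 -0.22  1.18  0.   -0.47]
[0.4655, 0.085, 0.012, 119.8] [-0.0012, -0.0013, 0.2088] [0.0012, -0.0004, 0.0022]
```

View pics/w9.png

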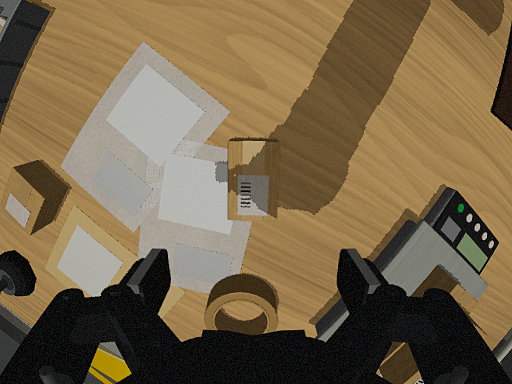

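The small carton is upright at (253,180) between the jaws, with free space at the finger paths. The tape roll is below at (242,305), outside the jaws' travel.

>>> carry_out(motion=[[0.001,-0.0015,0.05,0,0,0.01,-1],[0.001,-0.0015,0.1,0,0,0.01,-1],[0.001,-0.0015,0.14,0,0,0.01,-1],[0.001,-0.0015,0.17,0,0,0.01,-1],[0.001,-0.0015,0.19,0,0,0.01,-1],[0.001,-0.0015,0.203,0,0,0.01,-1],[0.001,-0.0015,0.21,0,0,0.01,-1],[0.001,-0.0015,0.21,0,0,0.01,-1]])

```text
time_s: 30.15
position: [0.4644, 0.087, 0.0108]
ee_rot: [0.505, 0.863, 0.001, 0.0]
contact_force: [-0.2, -0.6, 0.3]
opening: 1.004
```

```bash
python3 t.py .464 .0868 .010 119.4
```

```text
t 30.15 pos [0.4644 0.087  0.0108] yaw 119.38 open 1.004 F [-0.2 -0.6  0.3] j [ 0.05  0.37 -0.56  0.64  0.   -0.46]
[0.464, 0.0868, 0.01, 119.4] [-0.0, -0.0005, 0.0008] [0.0012, -0.0004, -0.0003]
```

>>> carry_out(motion=[[0,0,0,0,0,0,0.5],[0,0,0,0,0,0,1],[0,0,0,0,0,0,1],[0,0,0,0,0,0,1],[0,0,0,0,0,0,1],[0,0,0,0,0,0,1]], grip_force=35)

```text
time_s: 30.9
position: [0.4655, 0.0869, 0.0118]
ee_rot: [0.505, 0.863, 0.001, 0.001]
contact_force: [-0.3, 0.7, 5.2]
opening: 0.649
```

>>> carry_out(motion=[[0,0,-0.02,0,0,0,1],[0,0,-0.05,0,0,0,1],[0,0,-0.1,0,0,0,1],[0,0,-0.15,0,0,0,1],[0,0,-0.2,0,0,0,1],[0,0,-0.235,0,0,0,1],[0,0,-0.235,0,0,0,1],[0,0,-0.235,0,0,0,1]])

```text
time_s: 31.9
position: [0.464, 0.0867, 0.2455]
ee_rot: [0.505, 0.863, 0.001, 0.0]
contact_force: [-0.2, -0.4, -1.8]
opening: 0.651
```

```bash
python3 t.py .522 .382 .245 84.97
```

```text
t 31.9 pos [0.464  0.0867 0.2455] yaw 119.37 open 0.651 F [-0.2 -0.4 -1.8] j [ 0.05  0.16 -0.17  1.24  0.   -0.46]
[0.522, 0.382, 0.245, 84.97] [0.2289, 0.1954, 0.0008] [0.0012, -0.0005, 0.6004]
```

>>> carry_out(motion=[[0.038,0.033,0,0,0,0.1,1],[0.076,0.065,0,0,0,0.2,1],[0.114,0.098,0,0,0,0.3,1],[0.152,0.13,0,0,0,0.4,1],[0.185,0.158,0,0,0,0.48,1],[0.21,0.18,0,0,0,0.55,1],[0.229,0.195,0,0,0,0.6,1],[0.229,0.195,0,0,0,0.6,1]])

```text
time_s: 32.9
position: [0.5205, 0.3828, 0.2425]
ee_rot: [0.736, 0.676, -0.002, -0.0]
contact_force: [-0.9, -0.3, -2.5]
opening: 0.652
```

>>> carry_out(motion=[[0,0,0,0,0,0,1],[0,0,0,0,0,0,1]])

```text
time_s: 33.15
position: [0.52, 0.3816, 0.2416]
ee_rot: [0.737, 0.676, -0.003, -0.001]
contact_force: [-1.2, -0.2, -1.3]
opening: 0.651
```

```bash
python3 t.py .522 .382 .176 84.97
```

```text
t 33.15 pos [0.52   0.3816 0.2416] yaw 85.1 open 0.651 F [-1.2 -0.2 -1.3] j [0.53 0.54 0.35 1.4  0.   0.62]
[0.522, 0.382, 0.176, 84.97] [0.0008, 0.0023, 0.0656] [-0.0047, 0.0033, 0.0023]
```

>>> carry_out(motion=[[0.001,0.002,0.02,-0.005,0.003,0.002,1],[0.001,0.002,0.04,-0.005,0.003,0.002,1],[0.001,0.002,0.055,-0.005,0.003,0.002,1],[0.001,0.002,0.062,-0.005,0.003,0.002,1],[0.001,0.002,0.062,-0.005,0.003,0.002,1],[0.001,0.002,0.062,-0.005,0.003,0.002,1]])

```text
time_s: 33.9
position: [0.5222, 0.3824, 0.1805]
ee_rot: [0.737, 0.676, 0.001, 0.0]
contact_force: [0.1, -0.3, -1.6]
opening: 0.651
```

```bash
python3 t.py .522 .382 .170 84.97
```

```text
t 33.9 pos [0.5222 0.3824 0.1805] yaw 84.99 open 0.651 F [ 0.1 -0.3 -1.6] j [ 0.53  0.54  0.21  1.24 -0.    0.62]
[0.522, 0.382, 0.17, 84.97] [-0.0005, -0.0002, 0.0105] [0.0015, -0.0005, 0.0004]
```

>>> carry_out(motion=[[0,0,0.003,0,0,0,1],[0,0,0.006,0,0,0,1],[0,0,0.008,0,0,0,1],[0,0,0.009,0,0,0,1],[0,0,0.0095,0,0,0,1],[0,0,0.0095,0,0,0,1]])

```text
time_s: 34.65
position: [0.5222, 0.3825, 0.171]
ee_rot: [0.737, 0.676, 0.001, 0.0]
contact_force: [0.3, -0.7, -0.3]
opening: 0.651
```

>>> carry_out(motion=[[0,0,0.0005,0,0,0,1],[0,0,0.0005,0,0,0,1],[0,0,0.0005,0,0,0,1]])

```text
time_s: 35.02
position: [0.5223, 0.3825, 0.1709]
ee_rot: [0.737, 0.676, 0.001, 0.0]
contact_force: [-1.2, 0.1, 1.9]
opening: 0.649
```

In contact. I release and retreat.

>>> carry_out(motion=[[0,0,0,0,0,0,-0.5],[0,0,0,0,0,0,-1],[0,0,0,0,0,0,-1],[0,0,0,0,0,0,-1]])

```text
time_s: 35.52
position: [0.5224, 0.3825, 0.1709]
ee_rot: [0.737, 0.676, 0.001, 0.0]
contact_force: [-0.3, -0.0, 0.7]
opening: 0.999
```

>>> carry_out(motion=[[0,0,-0.02,0,0,0,-1],[0,0,-0.05,0,0,0,-1],[0,0,-0.09,0,0,0,-1],[0,0,-0.12,0,0,0,-1],[0,0,-0.13,0,0,0,-1],[0,0,-0.13,0,0,0,-1]])

```text
time_s: 36.28
position: [0.5224, 0.3826, 0.3008]
ee_rot: [0.737, 0.676, 0.001, 0.001]
contact_force: [0.2, -0.2, 0.1]
opening: 1.0
```

```bash
python3 w.py w10; for z in .205 .159 .109 .055; do python3 m.py w10 $z .5217 .382; done; python3 t.py
python3 - <<'E'
from h import *;from cell import manip
from h import rect
for n,b in(("scene",.0022),("side",-.0014)):
    p,d=manip.grab_frame(n);c=manip.calibration(n);K,E=c["K"],c["extrinsics"];cv2.imwrite(f"pics/{n}9.png",p[:,:,::-1])
    v,u=np.mgrid[:384,:512];X=np.stack([(u-K[0,2])/K[0,0]*d,(v-K[1,2])/K[1,1]*d,d],-1);W=(X-E[:3,3])@E[:3,:3];W[...,2]-=b
    for nm,zt,x,y in(('tape',.049,.638,.164),('cube',.06,.6385,-.1797)):
        P=W[(d>0)&(abs(W[...,2]-zt)<.006)&(np.hypot(W[...,0]-x,W[...,1]-y)<.075)];print(n,nm,*rect(P[:,:2]))
a=np.radians(-4)
z=np.load("w3.npz");W,d=z["W"],z["d"];P=W[(d>0)&(W[...,1]<-.25)]
U=P[:,0]*np.cos(a)+P[:,1]*np.sin(a)-.56;V=-P[:,0]*np.sin(a)+P[:,1]*np.cos(a)+.3717
for lo,hi in((-.08,.01),(.02,.09)):
    m=(abs(U)<.135)&(V>lo)&(V<hi)&(P[:,2]>.04)&(P[:,2]<.065);print('tube',np.percentile(P[m,2],95).round(4),*rect(np.c_[U,V][m]))
E
cd pics; python3 -c "
import cv2,numpy as np;cv2.imwrite('fin.png',np.vstack([cv2.imread('scene9.png')[80:384],cv2.imread('side9.png')[80:384]])[:,:])"
```

```text
[ 219  148   69  104 6840] 0.2051 [520.6 383.6] [91.2 56.5] -5.4
[ 220  124   66   24 1303] 0.159 [467.9 387.4] [62.4 22.3] 85.0
[ 223  104   61   20 1122] 0.109 [446.3 390. ] [67.2 21.2] 85.0
[  176    82   156   167 14041] 0.0549 [519. 384.] [230.8 206. ] -5.1
t 36.33 pos [0.522  0.3824 0.2997] yaw 84.99 open 0.999 F [ 0.7 -1.5 -0.1] j [ 0.53  0.55  0.52  1.55 -0.    0.62]
scene tape [638.5 165.1] [99.9 99. ] 65.4
scene cube [ 639.  -178.8] [74.3 73.6] 81.4
side tape [637.8 162.7] [100.8  97. ] 76.6
side cube [ 638.5 -179.6] [74.5 70.2] 80.4
tube 0.0557 [ -3.6 -30.6] [229.   49.7] 0.2
tube 0.0557 [ 2.1 59.1] [230.4  49.7] -0.5
```

View pics/side9.png

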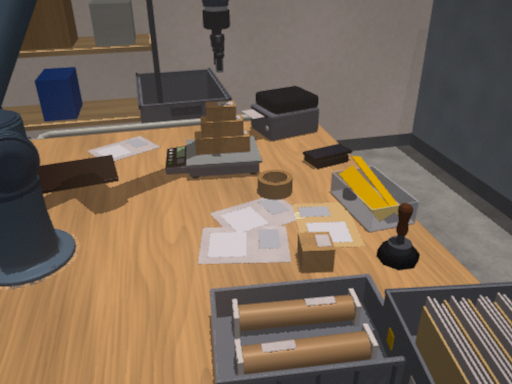

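The side view shows the stepped stack at (222,130) on the scale and both tubes parallel in the crate at (298,312) and (305,350). The tape and cube have not moved. All checks agree, so I hand in.

```bash
python3 -c "
from cell import manip
print(manip.hand_in())"
```

```text
the job is handed in; nothing more can be done
None
```

I did the job in the order asked and handed it in at about 36 s. The weighed tube is on the crate floor beside the other one. The large, medium and small cartons are stacked on the scale.

My last checks, from the camera depth readings:
- **Tubes:** the moved tube lies flat with its axis 31 mm to the -y side of the crate's centre line. It is parallel to the other tube within 1°, and that tube's axis is at +59 mm, within its stated range. I measured this just after setting the tube down and only looked at it again in the final picture.
- **Stack:** the carton centres agree within about 1.5 mm and their directions within 0.5°. The stack is within about 2 mm of the platform centre. The top faces measured 109, 159 and 205 mm above the bench, as they should.
- **Other things:** the tape roll and cube carton are where they were, within measurement error (about 1 mm).
- **Forces:** the readings after each move stayed below about 6 N.

No check failed or disagreed. The gripper was clear above the stack, open and touching nothing, when I handed in.

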